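# Cap and lock the cheese-coating pot

### The arm

A 6-joint arm with a two-finger parallel gripper is mounted at the origin on the work surface. World frame = base frame: x ahead of the robot, y to its left, z up, the work surface at z = 0. Lengths are in m, angles in rad, forces in N, time in s.
With the tool pointing down it reaches from about 0.425 to 0.95 m from the base axis. Payload 3.5 kg.
Tool frame: the origin (TCP) lies midway between the tips of the shut fingers; the grasp point (between the pads) lies 19 mm behind it; z points along the fingers, y is the direction in which the jaws open and shut (so a half turn about z gives the same grasp; the last joint's range is limited). The gripper opens to 85 mm and grips with 20 to 120 N. Pads are 22 mm wide; open, the fingers measure 114 mm over their backs; the gripper's body (76 mm by 85 mm) begins 54 mm behind the grasp point. The pads swing forward as they close: fully open they stand 13 mm farther back than shut.
Start: joints at [-1.316, 0.286, 1.577, -0, 1.279, -0.15], TCP at [0.266, -0.62, 0.196] pointing down, gripper open.
Joint ranges: [-2.77, 2.77], [-0.9, 2.22], [0.21, 2.48], [-1.53, 4.67], [0.24, 2.81], [-2.84, 2.84]. Speed limits (rad/s): [2.79, 2.79, 3.14, 3.14, 3.14, 3.14].

### API

Orientations are given as a unit quaternion [x, y, z, w].
In Python, from plant import ctrl gives the robot as it stands.
- The arm moves only by the tool apply_moves, never from a script. Its argument "moves" is a list that holds one entry, the list of rows, each a list of 7 numbers: the shift along the tool's x, y, z in m, then the turn, a rotation vector about the tool's x, y, z in degrees, then the gripper's target within -1 to 1 (shut at 1, half-way at 0, fully open at -1). In form: [[[tx, ty, tz, ax, ay, az, hand], ...]]. A call has 1 to 12 rows; each row shifts and turns the pose as measured when the row begins, along the tool's axes as they then stand; what a row does not reach is not made up. A row lasts 1/10 s, in which the tool goes at most 50 mm and 8.59 degrees, less where a joint would pass 70% of its speed; a pose out of reach is approached as far as the arm can. A call with a gripper value outside its range is refused whole. The fingers move at their own pace and stop on an object; "force" is the grip in N (left out, the last holds). Time passes only in rows, so rows that do not move let the fingers close. It gives the time, the measured TCP pose, the force and the opening at its end, in the units of the state.
- ctrl.get_state(): the state, without advancing time (a new reading comes with each control period).
- ctrl.read_camera(name): name is "side" or "top"; returns the picture (384x512x3 uint8, red, green, blue); there is no depth.
- ctrl.get_calibration(name): a dict with "camera_matrix" (3x3 intrinsics, pixels), "cam_to_world" (4x4, takes a point from camera to world coordinates). Camera axes: x right, y up, looking along -z (the intrinsics and any distortion apply to the point x, -y, -z); pixel columns grow to the right and rows downward; lengths in m; the calibration is good to about 2 mm. A picture is of the moment at which its call begins. get_calibration takes no time and is no camera call.
- ctrl.sign_off(): hands the job in, once; it reports no verdict.
The state is a dict: "time": time; "qpos": joint angles; "dq": joint speeds; "joint_efforts": joint torques, N m; "eef_pos": TCP position; "tcp_rot": TCP orientation; "contact_force": force on the tool from outside, world axes, zero at the start; "wrist_torque": the same for the moment, N m; "opening": opening from 0.0 (shut) to 1.0 (fully open).
Only numpy, scipy, OpenCV 4.12 (cv2) and the standard library are available. Lean on these libraries where they do the work, as an engineer would, in place of code of your own. Each camera call takes 0.05 s, during which the arm holds its last target. There are 200 camera calls.

### The job

Close the coating pot: swing the keeper lever on its head right up out of the way, push the winged cap fully home into the pot's neck with its wing in line with the two slots, and turn it clockwise a quarter turn until it stops. Then lower the keeper lever all the way down beside the wing, and leave the other things on the table where they are.

Things in the scene. Friction and masses are not known exactly. Their poses are not given: they have to be found in the camera images.
- pot: Round stainless coating pot fixed to the table, 190 mm across, with an aluminium bayonet neck on top and a keeper lever beside the neck. Origin: centre of its underside, under the neck's axis. z up; local +x points from the neck's axis to the lever's pivot. The neck's two slots lie in line with local x.
- neck (a point): Centre of the neck's mouth, level with the collar's top, 105 mm above the table; axes as the pot. Collar 116 mm across, 10 mm thick, bore 64 mm; slots at local +x and -x, 19 mm wide, reaching 42 mm from the axis. In a groove under the collar the cap's lugs turn 90 degrees clockwise (from above) to stops; they cannot turn the other way.
- seal (a point): Point on the neck's axis 5 mm below the collar's top. At this height four sprung seal noses stand 4 mm into the bore, midway between the pot's x and y directions. The cap perches on them and must be pushed down past them with about 2 to 6 N more than its weight, until its disc rests on the collar. Neck, seal and lugs are greased and slide easily.
- cap: Aluminium winged cap, about 0.3 kg, loose, standing on its spigot on the table. Origin: centre of the spigot's underside; z up. Spigot 60 mm across, 20 mm high, foot chamfered 3 mm; two lugs along local +x and -x, 14 mm wide, reaching 39 mm from the axis, 1.5 to 8.5 mm above the underside. Disc 100 mm across, z = 20 to 28 mm. A half turn makes no difference.
- wing (a point): Centre of the top of the cap's wing, 62 mm above the cap's origin. The wing is an upright bar along the cap's x, 110 mm long, 14 mm thick, from z = 28 to 62 mm of the cap. Cap home: origin 20 mm below neck. It goes in with the wing along the pot's x and locks with the wing along the pot's y, turned clockwise seen from above.
- keeper (a joint): Keeper lever's angle in rad: 0 lowered (arm level, lying over the neck towards its axis), growing as the arm swings up, to a stop at 1.6. Stiff hinge (about 0.12 N m): it stays where it is left.
- pivot (a point): Keeper lever's hinge, 80 mm along the pot's +x from the neck's axis, 16 mm above neck; hinge line along the pot's y. The lever is a dark steel bell crank, bars 10 mm wide, 8 mm thick. Pushing the heel outwards (pot's +x) raises the arm; pushing the raised arm back towards the neck lowers it, passing beside the locked wing, 4 mm above the disc. An unturned wing blocks it.
- keeper_end (a point): Free end of the keeper's arm, on its centre line, 64 mm from the pivot. At joint 0 the arm points along the pot's -x, over the neck.
- heel_end (a point): Free end of the keeper's heel, on its centre line, 52 mm from the pivot, at a right angle to the arm. At joint 0 the heel points straight up.
- plain_lid: Bystander: aluminium lid 104 mm across, 62 mm high, with a round knob instead of a wing. Origin: centre of its underside.
- small_cheese: Bystander: small yellow cheese 116 mm across, 50 mm high. Origin: centre of its underside.
- label_roll: Bystander: roll of paper labels standing flat, 90 mm across, 40 mm high. Origin: centre of its underside.
- brush: Bystander: hand brush 170 mm long, lying. Origin: underside, mid-length; x along it.
- bottle: Bystander: white bottle 68 mm across, 130 mm high. Origin: centre of its underside.
- beaker: Bystander: clear plastic beaker, 80 mm across, 80 mm high. Origin: centre of its underside.
Mind the look-alikes: they are no part of the job. What is shaped like the cap but green or turquoise is not meant.

How it is judged:
By the outcome, as a careful person would: the job done as asked, in the order asked, and still so for the second after the job is handed in, with the robot touching nothing.
It also fails if it takes over 72 s, if anything falls off the work surface, if the arm or the gripper's body presses on something with over 40 N, if the wrist force passes 120 N, or if a joint passes its speed limit or range.

## Working session

There is one attempt and no reset: what is moved stays moved. The work goes in short steps, Python scripts to look and compute and a tool call to move; the robot and the scene stay as the last step left them, time stands still between calls to the robot, and variables do not carry over. Pictures are saved under pics/ and viewed, about 8 in all and at most 12, crops included, and the job is handed in when it is done.

Besides the shell and the picture viewer there is one more tool, called after ">>>" in YAML: its name, and indented under it one key for each argument. apply_moves: Moves the arm, as the interface text tells. Its arguments: {"type":"object","properties":{"moves":{"type":"array","items":{"type":"array","items":{"type":"array","items":{"type":"number"}}}},"force":{"type":"number"}},"required":["moves"]}

```bash
mkdir -p pics; ls
cat > h.py <<'E'
import numpy as np, cv2
from plant import ctrl
def snap(n,f):
    im=ctrl.read_camera(n); cv2.imwrite(f,im[:,:,::-1]); return im
def ray(n,u,v):
    c=ctrl.get_calibration(n);K=np.array(c["camera_matrix"]);T=np.array(c["cam_to_world"])
    d=np.linalg.inv(K)@[u,v,1]; d=T[:3,:3]@(d*[1,-1,-1]); return T[:3,3],d
def atz(n,u,v,z):
    o,d=ray(n,u,v); return (o+d*(z-o[2])/d[2]).round(4)
def proj(n,p):
    c=ctrl.get_calibration(n);K=np.array(c["camera_matrix"]);T=np.array(c["cam_to_world"])
    q=T[:3,:3].T@(np.array(p)-T[:3,3])*[1,-1,-1]; q=K@q; return (q[:2]/q[2]).round(1)
E
python3 - <<'E'
from h import *
a=snap("top","pics/t0.png"); b=snap("side","pics/s0.png")
for n in("top","side"): print({k:np.array(v).round(3).tolist() for k,v in ctrl.get_calibration(n).items()})
print(ctrl.get_state())
E
```

```text
pics
{'camera_matrix': [[430.512, 0.0, 253.183], [0.0, 430.512, 189.482], [0.0, 0.0, 1.0]], 'cam_to_world': [[0.019, 0.997, -0.074, 0.405], [-1.0, 0.021, 0.017, -0.074], [0.019, 0.074, 0.997, 1.17], [0.0, 0.0, 0.0, 1.0]]}
{'camera_matrix': [[426.296, 0.0, 254.255], [0.0, 426.296, 193.5], [0.0, 0.0, 1.0]], 'cam_to_world': [[-0.997, 0.035, -0.063, 0.423], [-0.072, -0.593, 0.802, 0.748], [-0.009, 0.805, 0.594, 0.734], [0.0, 0.0, 0.0, 1.0]]}
{'time': 0.1, 'qpos': array([-1.31601182e+00,  2.87115483e-01,  1.57798941e+00, -5.59764204e-06,
        1.27862368e+00, -1.50007194e-01]), 'dq': array([ 0.00087348, -0.00156287, -0.00192414,  0.00168171, -0.00076003,
        0.00067648]), 'joint_efforts': array([ 1.97887326e-03, -4.07292581e+01, -2.93698955e+01, -6.97042697e-05,
        3.39396858e-03, -1.08014598e-05]), 'eef_pos': array([ 0.26568767, -0.61979886,  0.19518228]), 'tcp_rot': array([ 9.79587062e-01,  2.01017529e-01, -5.85988792e-05, -1.06635086e-03]), 'contact_force': array([ 0.16199649, -0.11560661, -0.57693256]), 'wrist_torque': array([ 0.00502991, -0.02712272, -0.03139633]), 'opening': 1.001945629795788}
```

View pics/t0.png

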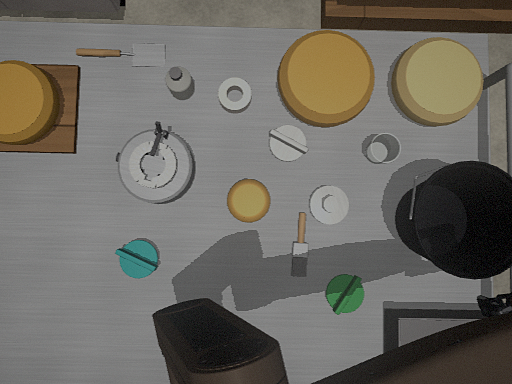

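View pics/s0.png

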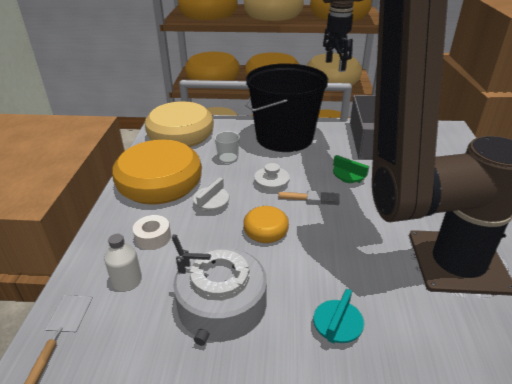

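Candidates in the top view: the grey winged cap (288,143), turquoise (138,258), green (345,293) and the knobbed plain lid (329,204). I choose (288,143), since it is grey and has a wing. The pot is at (155,165), and its lever pivot is near (160,130). Next, a close crop.

Run:
```python
import cv2,numpy as np
t=cv2.imread("pics/t0.png");s=cv2.imread("pics/s0.png")
r=lambda i,x,y,w,h,f:cv2.resize(i[y:y+h,x:x+w],(w*f,h*f),interpolation=cv2.INTER_CUBIC)
a=r(t,110,110,100,100,4);b=r(t,240,110,100,100,4)[:, :400]
cv2.imwrite("pics/c0.png",np.hstack([a,b]))
cv2.imwrite("pics/c1.png",r(s,150,170,130,100,6)[:600])
```

```text
(no output)
```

View pics/c0.png

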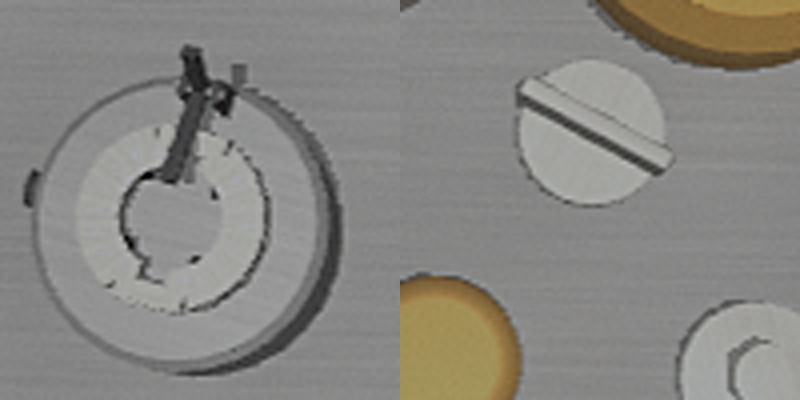

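View pics/c1.png

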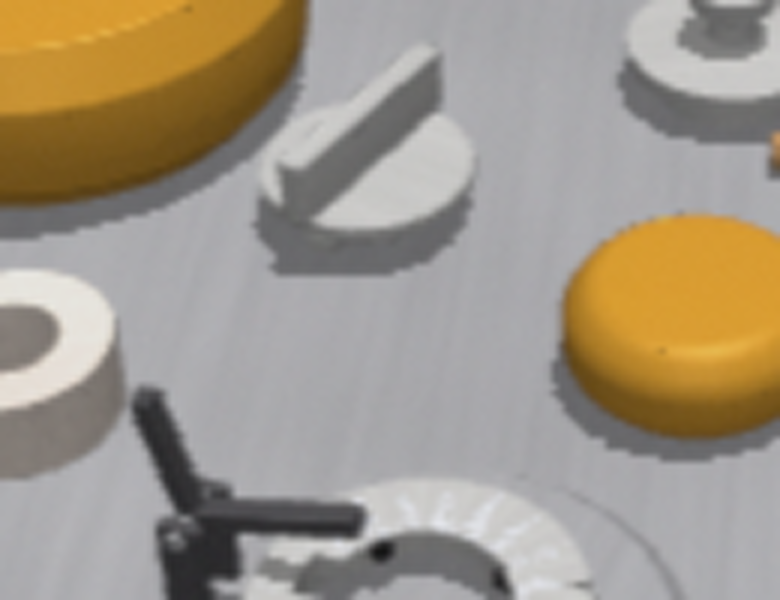

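Crop check: the chosen item is the grey winged cap, with its wing from about (370,130) to (407,150) in full top-view pixels. The keeper is nearly lowered, with its heel up and its arm over the neck. I'll fit both poses from these points.

```bash
cat > fit.py <<'E'
from h import *
from scipy.optimize import least_squares
T=lambda x,y:((x+.5)/4-.5+110,(y+.5)/4-.5+110)
C=lambda x,y:((x-400+.5)/4-.5+240,(y+.5)/4-.5+110)
S=lambda x,y:((x+.5)/6-.5+150,(y+.5)/6-.5+170)
def W(p,l):
    c,s=np.cos(p[2]),np.sin(p[2]); return [p[0]+c*l[0]-s*l[1],p[1]+s*l[0]+c*l[1],l[2]]
def ends(q): return ([.08-.064*np.cos(q),0,.121+.064*np.sin(q)],[.08+.052*np.sin(q),0,.121+.052*np.cos(q)])
if __name__=="__main__":
    def f(v):
        a,h=ends(v[3]); m=[]
        for cam,px,l,w in [("top",T(172,180),a,1),("top",T(190,50),h,1),("side",S(358,518),a,1),("side",S(147,395),h,1),("top",T(173,216),[0,0,.103],1)]:
            m+=list((proj(cam,W(v,l))-px)*w)
        return m
    r=least_squares(f,[.4,.1,0.,.1]+np.array([*(atz("top",*T(173,217),.105)[:2]-[.4,.1]),-.2,0]),diff_step=1e-3)
    print("pot",r.x.round(4),np.round(r.fun,1))
    def g(v):
        m=[]
        for cam,px,l in [("top",C(527,83),[-.055,0,.062]),("top",C(668,162),[.055,0,.062]),("side",S(287,163),[.055*-1,0,.062]),("side",S(432,50),[.055,0,.062]),("top",C(592,133),[0,0,.026])]:
            m+=list(proj(cam,W(v,l))-px)
        return m
    r=least_squares(g,[*atz("top",*C(597,122),.062)[:2],-2.],diff_step=1e-3)
    print("cap",r.x.round(4),np.round(r.fun,1))
E
sed -i 's/\.round(1)//' h.py; python3 fit.py
```

```text
pot [ 0.543   0.1573 -0.2319  0.2164] [-0.3  0.4  0.2  0.3  0.2  0.4 -0.8 -0.3  0.4  0.1]
cap [ 0.6173 -0.1834 -2.0653] [-0.9 -0.3  0.6  0.6 -0.3  0.1  0.1 -1.1 -0.2  0. ]
```

```bash
cat >> h.py <<'E'
from scipy.spatial.transform import Rotation as R
POT=(.543,.1573,-.2319)
def potw(x,y,z):
    c,s=np.cos(POT[2]),np.sin(POT[2]); return [POT[0]+c*x-s*y,POT[1]+s*x+c*y,z]
def to(p,yaw):
    s=ctrl.get_state(); q=R.from_quat(s["tcp_rot"]); d=np.array(p)-s["eef_pos"]
    t=R.from_euler("z",yaw)*R.from_euler("x",np.pi)
    print("t",round(s["time"],2),"pos",s["eef_pos"].round(4),"F",s["contact_force"].round(1),"open",round(s["opening"],2))
    print("shift(tool now)",(q.inv().apply(d)*1000).round(1),"in goal frame",(t.inv().apply(d)*1000).round(1),"turn",np.degrees((q.inv()*t).as_rotvec()).round(1))
E
python3 - <<'E'
from h import *
for z in (.2,.25,.3): print(z,atz("top",472,218,z),atz("side",287,85,z))
print("bottle",atz("top",178,74,.13))
p=potw(.08+.052*np.sin(.216)-.035,0,.25); print(p); to(p,POT[2])
E
```

```text
0.2 [ 0.4222 -0.5885  0.2   ] [ 0.4166 -0.5635  0.2   ]
0.25 [ 0.4213 -0.5619  0.25  ] [ 0.4173 -0.4405  0.25  ]
0.3 [ 0.4204 -0.5354  0.3   ] [ 0.4179 -0.3176  0.3   ]
bottle [0.7633 0.0988 0.13  ]
[np.float64(0.5976419486157415), np.float64(0.14439639013172484), 0.25]
t 0.1 pos [ 0.2657 -0.6198  0.1952] F [ 0.2 -0.1 -0.6] open 1.0
shift(tool now) [ 606.1 -571.8  -53.4] in goal frame [ 147.4 -820.   -54.8] turn [-0.1  0.  36.5]
```

>>> apply_moves:
  moves:
    - [[0, 0, -0.045, 0, 0, 8.5, 1], [0, 0, -0.045, 0, 0, 8.5, 1], [0, 0, -0.045, 0, 0, 8.5, 1], [0, 0, -0.045, 0, 0, 8.5, 1], [0.008, -0.048, 0, 0, 0, 2.5, 1], [0.008, -0.048, 0, 0, 0, 0, 1], [0.008, -0.048, 0, 0, 0, 0, 1], [0.008, -0.048, 0, 0, 0, 0, 1], [0.008, -0.048, 0, 0, 0, 0, 1], [0.008, -0.048, 0, 0, 0, 0, 1], [0.008, -0.048, 0, 0, 0, 0, 1], [0.008, -0.048, 0, 0, 0, 0, 1]]
  force: 40

```text
time: 1.3
eef_pos: [0.4204, -0.2557, 0.3755]
tcp_rot: [0.992, -0.129, -0.004, -0.009]
contact_force: [0.8, -0.0, -0.0]
opening: 0.002
```

Run:
```python
from h import *
to(potw(.08+.052*np.sin(.216)-.035,0,.25),POT[2])
```

```text
t 1.3 pos [ 0.4204 -0.2557  0.3755] F [ 0.8 -0.  -0. ] open 0.0
shift(tool now) [  70.1 -430.   132. ] in goal frame [  80.5 -430.2  125.5] turn [-1.   0.5 -1.5]
```

>>> apply_moves:
  moves:
    - [[0.008, -0.048, 0, -0.5, 0.3, -0.7, 1], [0.008, -0.048, 0, -0.5, 0.2, -0.7, 1], [0.009, -0.048, 0, 0, 0, 0, 1], [0.009, -0.048, 0, 0, 0, 0, 1], [0.009, -0.048, 0, 0, 0, 0, 1], [0.009, -0.048, 0.01, 0, 0, 0, 1], [0.009, -0.048, 0.015, 0, 0, 0, 1], [0.009, -0.048, 0.02, 0, 0, 0, 1], [0.009, -0.036, 0.03, 0, 0, 0, 1], [0, 0, 0.03, 0, 0, 0, 1], [0, 0, 0, 0, 0, 0, 1]]

```text
time: 2.4
eef_pos: [0.5938, 0.1464, 0.2666]
tcp_rot: [0.994, -0.112, -0.001, 0.001]
contact_force: [-0.2, -0.6, -0.5]
opening: 0.002
```

Run:
```python
from h import *
to(potw(.08+.052*np.sin(.216)-.035,0,.21),POT[2])
for q in np.arange(.2,1.7,.2):
    a=[.08+.042*np.sin(q),.121+.042*np.cos(q)] # heel point r=42
    # finger tip (bottom corner) contact: offsets inside the V
    print(round(q,1),np.round(a,4))
```

```text
t 2.4 pos [0.5938 0.1464 0.2666] F [-0.2 -0.6 -0.5] open 0.0
shift(tool now) [ 4.3  1.  56.6] in goal frame [ 4.2  1.  56.6] turn [0.1 0.1 0.4]
0.2 [0.0883 0.1622]
0.4 [0.0964 0.1597]
0.6 [0.1037 0.1557]
0.8 [0.1101 0.1503]
1.0 [0.1153 0.1437]
1.2 [0.1191 0.1362]
1.4 [0.1214 0.1281]
1.6 [0.122  0.1198]
```

>>> apply_moves:
  moves:
    - [[0.004, 0.001, 0.045, 0, 0, 0, 1], [0, 0, 0.045, 0, 0, 0, 1], [0, 0, 0.012, 0, 0, 0, 1], [0.012, 0, 0.002, 0, 0, 0, 1], [0.006, 0, 0, 0, 0, 0, 1], [0.012, 0, 0.003, 0, 0, 0, 1]]

```text
time: 3.0
eef_pos: [0.6333, 0.1361, 0.1703]
tcp_rot: [0.994, -0.113, 0.006, -0.001]
contact_force: [0.3, -0.6, -0.3]
opening: -0.003
```

Run:
```python
from h import *
to(potw(.0855,0,.160),POT[2])
```

```text
t 3.0 pos [0.6333 0.1361 0.1703] F [ 0.3 -0.6 -0.3] open -0.0
shift(tool now) [-7.3  0.1 10.2] in goal frame [-7.2  0.1 10.3] turn [-0.2 -0.7  0.3]
```

Run:
```python
from h import *
s=snap("side","pics/s1.png");t=snap("top","pics/t1.png")
r=lambda i,x,y,w,h,f:cv2.resize(i[y:y+h,x:x+w],(w*f,h*f),interpolation=cv2.INTER_CUBIC)[:,:,::-1]
cv2.imwrite("pics/k1.png",np.hstack([r(s,130,190,130,100,5)[:500],]))
```

```text
(no output)
```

View pics/k1.png

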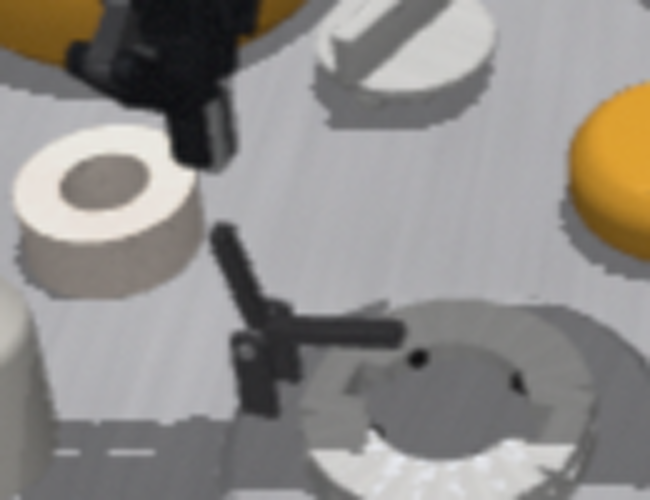

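Run:
```python
from h import *
s=ctrl.get_state();print(s["time"],s["eef_pos"],s["tcp_rot"].round(4))
print(proj("side",s["eef_pos"]))
from fit import *
for e in ends(.2164): print(W(POT,e),proj("side",W(POT,e)),proj("top",W(POT,e)))
p=s["eef_pos"];print(proj("top",p), atz("side",171.9,223.5,p[2]))
```

```text
3.1 [0.6340455  0.13556475 0.16953077] [ 9.935e-01 -1.134e-01  6.200e-03 -5.000e-04]
[172.32200925 235.62015568]
[np.float64(0.5600244346110773), np.float64(0.15327970665368956), np.float64(0.13474175908642705)] [209.4143977  256.34438833] [152.38082177 155.03188692]
[np.float64(0.6317248223794016), np.float64(0.13634777332033163), np.float64(0.1717871910243413)] [173.25412667 235.08032381] [157.35897646 122.4204713 ]
[157.92439741 121.67408241] [0.6432 0.0994 0.1695]
```

Run:
```python
import cv2,numpy as np
s=cv2.imread("pics/s1.png");t=cv2.imread("pics/t1.png")
r=lambda i,x,y,w,h,f:cv2.resize(i[y:y+h,x:x+w],(w*f,h*f),interpolation=cv2.INTER_CUBIC)
cv2.circle(s,(172,236),1,(0,0,255),-1);cv2.circle(t,(158,122),1,(0,0,255),-1)
cv2.imwrite("pics/k2.png",np.hstack([r(s,120,130,100,150,4),r(t,110,50,100,150,4)]))
```

```text
(no output)
```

View pics/k2.png

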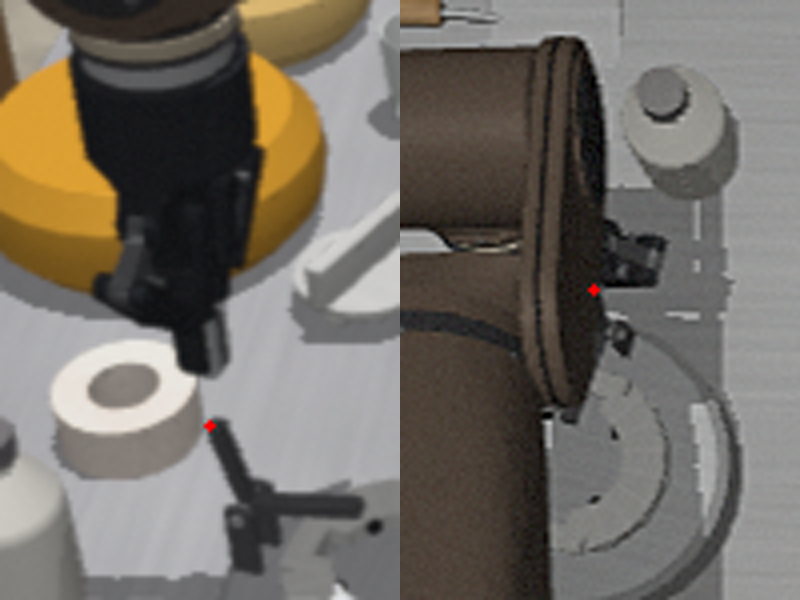

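Run:
```python
from h import *
P=np.array([.26569,-.6198,.19518]); y=np.array([np.sin(.4047),-np.cos(.4047),0])
for dz in (0,.013,.03,.045): print(dz,[proj("side",P+[0,0,dz]+k*.0425*y).round(0) for k in(-1,0,1)])
s=cv2.imread("pics/s0.png");a=s[0:100,290:390]
t=cv2.imread("pics/s1.png")[170:270,120:220]
for dz in (0,.013,.03,.045): print(dz,proj("side",ctrl.get_state()["eef_pos"]+[0,0,dz]).round(1))
f=lambda i:cv2.convertScaleAbs(cv2.resize(i,(400,400),interpolation=cv2.INTER_CUBIC),alpha=2.2,beta=10)
cv2.imwrite("pics/k3.png",np.hstack([f(a),f(t)]))
```

```text
0 [array([339.,  85.]), array([333.,  81.]), array([327.,  76.])]
0.013 [array([340.,  81.]), array([333.,  77.]), array([327.,  72.])]
0.03 [array([340.,  76.]), array([334.,  72.]), array([328.,  67.])]
0.045 [array([341.,  72.]), array([334.,  67.]), array([328.,  63.])]
0 [172.3 235.6]
0.013 [171.5 230.7]
0.03 [170.4 224. ]
0.045 [169.4 218. ]
```

View pics/k3.png

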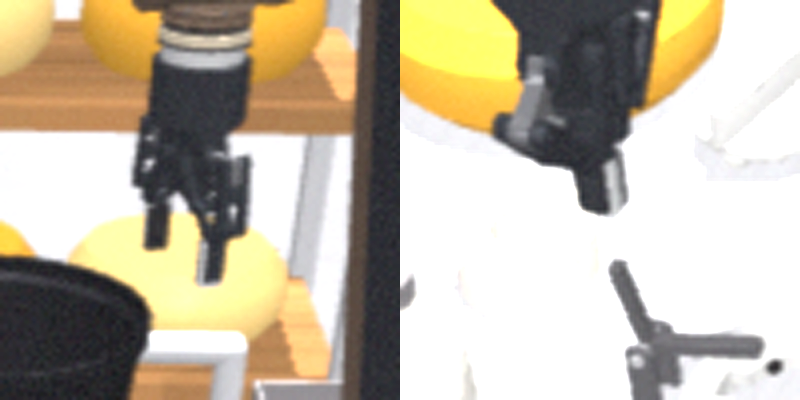

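Run:
```python
from h import *
P=np.array([.26569,-.6198,.19518+.013]); y=np.array([np.sin(.4047),-np.cos(.4047),0])
t=cv2.imread("pics/t0.png")[260:350,420:512]
f=cv2.convertScaleAbs(cv2.resize(t,None,fx=6,fy=6,interpolation=cv2.INTER_CUBIC),alpha=2.2,beta=10)
for d,c in (([0,0,0],(0,0,255)),([0,0,.03],(0,255,0)),([0,-.042,0],(255,0,0))):
    for k in(-1,1):
        u=(proj("top",P+d+k*.0425*y)-[420,260])*6+3; print(d,u.round()); cv2.circle(f,tuple(int(a) for a in u),4,c,-1)
cv2.imwrite("pics/k4.png",f)
```

```text
[0, 0, 0] [314. 219.]
[0, 0, 0] [521. 131.]
[0, 0, 0.03] [358. 234.]
[0, 0, 0.03] [572. 143.]
[0, -0.042, 0] [427. 221.]
[0, -0.042, 0] [633. 133.]
```

View pics/k4.png

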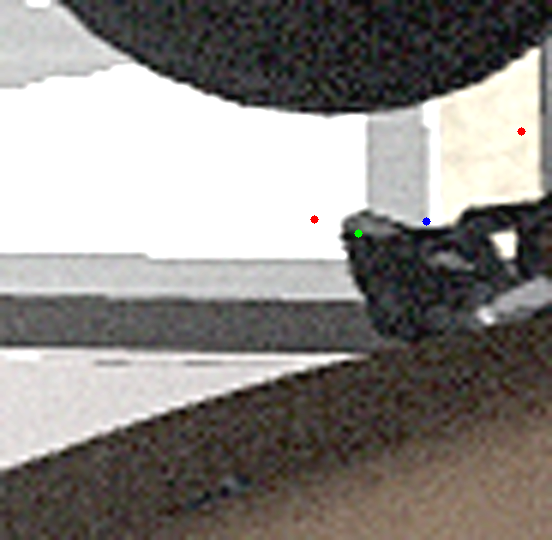

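The visible fingertips sit about 30 mm above the reported TCP. Both views agree on this: side (171,223), and the top view's green marker. So I subtract 30 mm from my z targets and use contact to check.

>>> apply_moves:
  moves:
    - [[-0.03, 0, 0, 0, -0.7, 0, 1], [-0.012, 0, 0, 0, 0, 0, 1], [0, 0, 0.025, 0, 0, 0, 1], [0, 0, 0.008, 0, 0, 0, 1], [0, 0, 0, 0, 0, 0, 1]]

```text
time: 3.6
eef_pos: [0.5972, 0.1451, 0.1424]
tcp_rot: [0.993, -0.114, 0.006, -0.002]
contact_force: [0.0, -0.4, -0.8]
opening: 0.001
```

Run:
```python
from h import *
to(potw(.0734,0,.133),POT[2])
```

```text
t 3.6 pos [0.5972 0.1451 0.1424] F [ 0.  -0.4 -0.8] open 0.0
shift(tool now) [17.8  0.7  9.7] in goal frame [17.9  0.6  9.4] turn [-0.3 -0.7  0.2]
```

>>> apply_moves:
  moves:
    - [[0, 0, 0.009, 0, -0.7, 0, 1], [0.012, 0, 0.001, 0, 0, 0, 1], [0.006, 0.001, 0, 0, 0, 0, 1], [0.006, 0, 0.001, 0, 0, 0, 1], [0, 0, 0, 0, 0, 0, 1]]

```text
time: 4.1
eef_pos: [0.6236, 0.1384, 0.1327]
tcp_rot: [0.993, -0.114, -0.0, -0.003]
contact_force: [0.2, 1.0, 0.5]
opening: -0.001
```

Run:
```python
from h import *
to(potw(.0856,0,.130),POT[2])
```

```text
t 4.1 pos [0.6236 0.1384 0.1327] F [0.2 1.  0.5] open -0.0
shift(tool now) [2.8 0.2 2.7] in goal frame [2.8 0.2 2.7] turn [-0.4  0.1  0.2]
```

>>> apply_moves:
  moves:
    - [[0.006, 0, 0.003, 0, 0, 0, 1], [0.006, 0, 0.004, 0, 0, 0, 1], [0.005, 0, 0.004, 0, 0, 0, 1]]

```text
time: 4.4
eef_pos: [0.6415, 0.134, 0.1228]
tcp_rot: [0.993, -0.114, 0.0, -0.003]
contact_force: [-3.3, 0.1, 1.3]
opening: 0.0
```

Run:
```python
from h import *
to(potw(.1046,0,.1136),POT[2])
s=snap("side","pics/s2.png")[180:280,130:230,::-1]; t=snap("top","pics/t2.png")[90:190,110:210,::-1]
f=lambda i:cv2.convertScaleAbs(cv2.resize(i,(400,400),interpolation=cv2.INTER_CUBIC),alpha=1.8,beta=10)
cv2.imwrite("pics/k5.png",np.hstack([f(s),f(t)]))
```

```text
t 4.4 pos [0.6415 0.134  0.1228] F [-3.3  0.1  1.3] open 0.0
shift(tool now) [3.4 0.  9.2] in goal frame [ 3.4 -0.   9.2] turn [-0.3  0.   0.2]
```

View pics/k5.png

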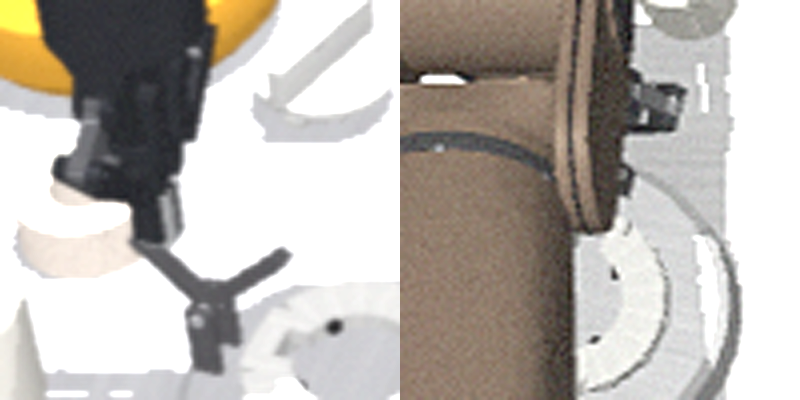

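>>> apply_moves:
  moves:
    - [[0.003, 0, 0.009, 0, 0, 0, 1], [0.002, 0, 0.009, 0, 0, 0, 1], [0.003, 0, 0.009, 0, 0, 0, 1], [0, 0, 0.006, 0, 0, 0, 1], [0, 0, 0.004, 0, 0, 0, 1]]

```text
time: 5.0
eef_pos: [0.656, 0.1314, 0.0888]
tcp_rot: [0.993, -0.114, 0.007, -0.003]
contact_force: [-9.1, -0.7, 23.3]
opening: 0.003
```

Run:
```python
from h import *
to(potw(.111,0,.0938),POT[2])
```

```text
t 5.0 pos [0.656  0.1314 0.0888] F [-9.1 -0.7 23.3] open 0.0
shift(tool now) [-4.8  0.7 -5.1] in goal frame [-4.9  0.8 -5. ] turn [-0.5 -0.8  0.2]
```

>>> apply_moves:
  moves:
    - [[-0.001, 0, -0.045, 0, 0, 0, 1], [0, 0, -0.045, 0, 0, -8.4, 1], [0, 0, -0.03, 0, 0, -8.4, 0], [0, 0, 0, 0, 0, -8.4, -0.2], [0, 0, 0, 0, 0, -8.4, -0.2], [0, 0, 0, 0, 0, -8.4, -0.2], [0, 0, 0, 0, 0, -8.4, -0.2], [0, 0, 0, 0, 0, -8.4, -0.2], [0, 0, 0, 0, 0, -8.4, -0.2], [0, 0, 0, 0, 0, -7.5, -0.2], [0, 0, 0, 0, 0, 0, -0.2]]

```text
time: 6.1
eef_pos: [0.6431, 0.1345, 0.1936]
tcp_rot: [0.85, 0.527, -0.005, -0.009]
contact_force: [0.1, -0.2, -0.4]
opening: 0.601
```

Run:
```python
from h import *
to([.6173,-.1834,.08],1.077)
```

```text
t 6.1 pos [0.6431 0.1345 0.1936] F [ 0.1 -0.2 -0.4] open 0.6
shift(tool now) [-296.6  120.2  110.6] in goal frame [-292.2  128.   113.6] turn [-1.2 -0.1  2. ]
```

>>> apply_moves:
  moves:
    - [[-0.042, 0.018, 0, -0.6, 0, 1, -0.2], [-0.042, 0.018, 0, -0.6, 0, 1, -0.2], [-0.042, 0.018, 0, 0, 0, 0, -0.2], [-0.042, 0.018, 0, 0, 0, 0, -0.2], [-0.042, 0.018, 0.02, 0, 0, 0, -0.2], [-0.042, 0.018, 0.03, 0, 0, 0, -0.2], [-0.03, 0.015, 0.03, 0, 0, 0, -0.2], [0, 0, 0, 0, 0, 0, -0.2]]

```text
time: 6.9
eef_pos: [0.6131, -0.1721, 0.1046]
tcp_rot: [0.864, 0.503, -0.001, -0.004]
contact_force: [0.1, 0.4, -1.5]
opening: 0.602
```

Run:
```python
from h import *
to([.6173,-.1834,.006],1.077)
```

```text
t 6.9 pos [ 0.6131 -0.1721  0.1046] F [ 0.1  0.4 -1.5] open 0.6
shift(tool now) [-8.  10.1 98.5] in goal frame [-8.   9.  98.6] turn [-0.5 -0.1 -1.3]
```

>>> apply_moves:
  moves:
    - [[-0.008, 0.009, 0.02, -0.5, 0, -1.3, -0.2], [0, 0, 0.03, 0, 0, 0, -0.2], [0, 0, 0.03, 0, 0, 0, -0.2], [0, 0, 0.007, 0, 0, 0, -0.2], [0, 0, 0, 0, 0, 0, -0.2]]

```text
time: 7.4
eef_pos: [0.6174, -0.1812, 0.0148]
tcp_rot: [0.861, 0.508, 0.002, -0.002]
contact_force: [-0.9, 0.8, 0.0]
opening: 0.599
```

Run:
```python
from h import *
to([.6173,-.1834,.006],1.077)
```

```text
t 7.4 pos [ 0.6174 -0.1812  0.0148] F [-0.9  0.8  0. ] open 0.6
shift(tool now) [-2.   1.   8.8] in goal frame [-2.   1.   8.8] turn [-0.1 -0.3 -0.7]
```

>>> apply_moves:
  moves:
    - [[-0.002, 0.001, 0.008, 0, -0.3, -0.7, -0.2], [0, 0, 0.001, 0, 0, 0, 1], [0, 0, 0, 0, 0, 0, 1], [0, 0, 0, 0, 0, 0, 1], [0, 0, 0, 0, 0, 0, 1], [0, 0, 0, 0, 0, 0, 1], [0, 0, 0, 0, 0, 0, 1], [0, 0, 0, 0, 0, 0, 1]]
  force: 80

```text
time: 8.2
eef_pos: [0.6199, -0.1829, 0.0099]
tcp_rot: [0.858, 0.513, 0.001, 0.002]
contact_force: [0.3, 0.4, -1.1]
opening: 0.14
```

>>> apply_moves:
  moves:
    - [[0, 0, -0.03, 0, 0, 0, 1], [0, 0, -0.045, 0, 0, 0, 1], [0, 0, -0.045, 0, 0, 0, 1], [0, 0, -0.045, 0, 0, 0, 1], [0, 0, -0.02, 0, 0, 0, 1], [0, 0, 0, 0, 0, 0, 1]]

```text
time: 8.8
eef_pos: [0.6164, -0.1817, 0.1964]
tcp_rot: [0.858, 0.513, -0.002, -0.003]
contact_force: [-0.2, 0.1, -2.1]
opening: 0.14
```

Run:
```python
from h import *
to(potw(0,0,.19),POT[2]+np.pi)
s=snap("side","pics/s3.png")[60:260,100:330,::-1]
cv2.imwrite("pics/k6.png",cv2.convertScaleAbs(cv2.resize(s,None,fx=3,fy=3,interpolation=cv2.INTER_CUBIC),alpha=1.5))
```

```text
t 8.8 pos [ 0.6164 -0.1817  0.1964] F [-0.2  0.1 -2.1] open 0.14
shift(tool now) [ 263.8 -225.2    7.8] in goal frame [149.4 313.    6.4] turn [  -0.3   -0.3 -105. ]
```

View pics/k6.png

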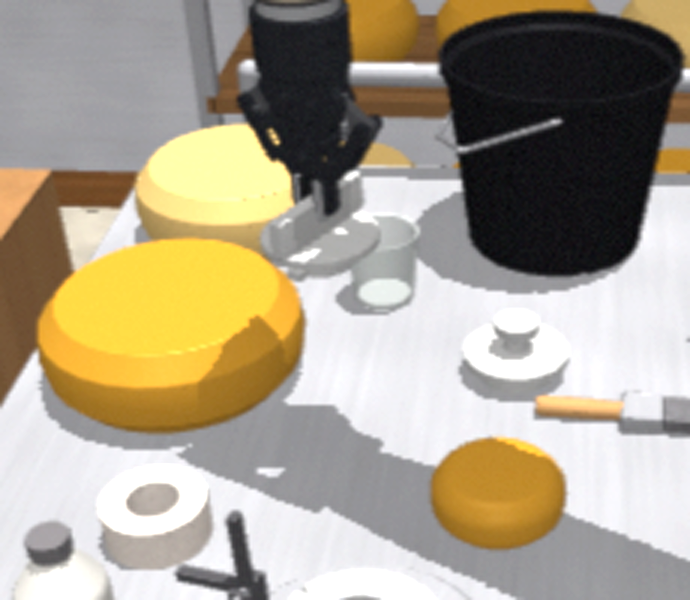

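>>> apply_moves:
  moves:
    - [[0, 0, -0.012, 0, 0, -8.4, 1], [0, 0, -0.012, 0, 0, -8.4, 1], [0, 0, 0, 0, 0, -8.4, 1], [0, 0, 0, 0, 0, -8.4, 1], [0, 0, 0, 0, 0, -8.4, 1], [0, 0, 0, 0, 0, -8.4, 1], [0, 0, 0, 0, 0, -8.4, 1], [0, 0, 0, 0, 0, -8.4, 1], [0, 0, 0, 0, 0, -8.4, 1], [0, 0, 0, 0, 0, -8.4, 1], [0, 0, 0, 0, 0, -8.4, 1], [0, 0, 0, 0, 0, -8.4, 1]]

```text
time: 10.05
eef_pos: [0.5993, -0.1742, 0.1776]
tcp_rot: [0.131, 0.991, 0.011, -0.033]
contact_force: [-0.5, 0.3, -2.8]
opening: 0.142
```

Run:
```python
from h import *
to(potw(-.0017,0,.20),POT[2]+np.pi)
```

```text
t 10.05 pos [ 0.5993 -0.1742  0.1776] F [-0.5  0.3 -2.8] open 0.14
shift(tool now) [143.2 305.7  -8.8] in goal frame [132.7 309.7 -22.4] turn [ 0.8 -3.9 -1.8]
```

>>> apply_moves:
  moves:
    - [[0, 0, -0.025, 0.8, -3.9, -1.8, 1], [0.018, 0.043, -0.005, 0, 0, 0, 1], [0.018, 0.043, 0, 0, 0, 0, 1], [0.018, 0.043, 0, 0, 0, 0, 1], [0.018, 0.043, 0, 0, 0, 0, 1], [0.018, 0.043, 0, 0, 0, 0, 1], [0.018, 0.043, 0, 0, 0, 0, 1], [0.016, 0.036, 0, 0, 0, 0, 1], [0, 0, 0, 0, 0, 0, 1]]

```text
time: 10.95
eef_pos: [0.5308, 0.1504, 0.1792]
tcp_rot: [0.117, 0.993, 0.002, -0.022]
contact_force: [1.7, 0.4, -3.8]
opening: 0.139
```

Run:
```python
from h import *
to(potw(-.0017,0,.140),POT[2]+np.pi)
```

```text
t 10.95 pos [0.5308 0.1504 0.1792] F [ 1.7  0.4 -3.8] open 0.14
shift(tool now) [-10.2   9.6  38.8] in goal frame [-8.6  9.5 39.2] turn [-0.1 -2.5 -0.1]
```

>>> apply_moves:
  moves:
    - [[-0.009, 0.01, 0.02, 0, -2.5, 0, 1], [0, 0, 0.01, 0, 0, 0, 1], [0, 0, 0, 0, 0, 0, 1]]

```text
time: 11.25
eef_pos: [0.537, 0.1583, 0.1413]
tcp_rot: [0.115, 0.993, -0.003, -0.005]
contact_force: [-0.1, -0.8, -4.1]
opening: 0.135
```

Run:
```python
from h import *
s=snap("side","pics/s4.png")[160:300,140:290,::-1]; t=snap("top","pics/t4.png")[100:240,110:260,::-1]
to(potw(-.0017,0,.120),POT[2]+np.pi)
f=lambda i:cv2.convertScaleAbs(cv2.resize(i,None,fx=5,fy=4,interpolation=cv2.INTER_CUBIC),alpha=1.5)
cv2.imwrite("pics/k7.png",f(s))
```

```text
t 11.35 pos [0.538  0.1581 0.143 ] F [ 0.1  0.3 -2.9] open 0.14
shift(tool now) [-3.5  0.5 22.9] in goal frame [-3.3  0.4 23. ] turn [-0.3 -0.4  0. ]
```

>>> apply_moves:
  moves:
    - [[-0.0033, 0.0005, 0.01, -0.3, -0.4, 0, 1], [0, 0, 0.01, 0, 0, 0, 1], [0, 0, 0, 0, 0, 0, 1]]

```text
time: 11.65
eef_pos: [0.5433, 0.1557, 0.123]
tcp_rot: [0.117, 0.993, -0.0, 0.002]
contact_force: [0.1, 0.7, -3.8]
opening: 0.138
```

Run:
```python
from h import *
to(potw(-.0017,0,.110),POT[2]+np.pi)
s=snap("side","pics/s5.png")[170:290,150:280,::-1]
cv2.imwrite("pics/k7.png",cv2.convertScaleAbs(cv2.resize(s,None,fx=5,fy=5,interpolation=cv2.INTER_CUBIC),alpha=1.4))
```

```text
t 11.65 pos [0.5433 0.1557 0.123 ] F [ 0.1  0.7 -3.8] open 0.14
shift(tool now) [ 2.4  1.5 13. ] in goal frame [ 2.3  1.5 13. ] turn [ 0.   0.2 -0.1]
```

View pics/k7.png

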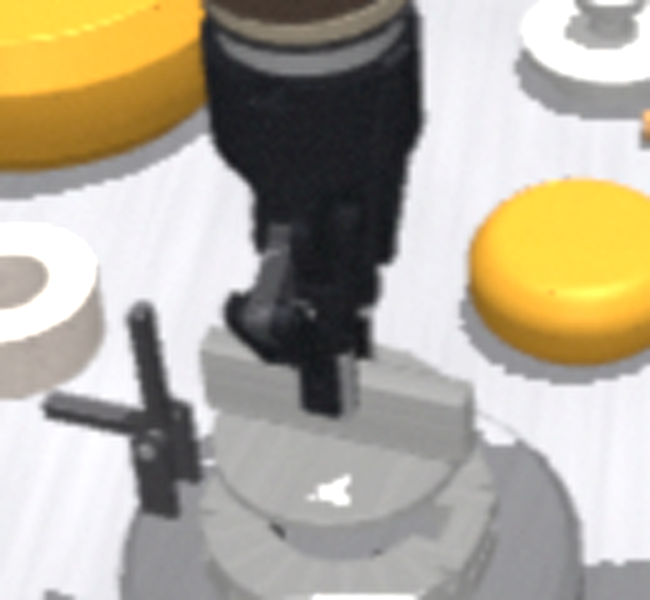

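Run:
```python
from h import *
th=POT[2];c,s=np.cos(th),np.sin(th)
cc=np.array([.5433+.0017*c,.1557+.0017*s])
for n,l in (("+x near top",(.055,.007,.175)),("+x far top",(.055,-.007,.175)),("-x near top",(-.055,.007,.175)),("-x far top",(-.055,-.007,.175)),("-x near bot",(-.055,.007,.141)),("disc near",(0,.05,.137))):
    p=[cc[0]+c*l[0]-s*l[1],cc[1]+s*l[0]+c*l[1],l[2]]
    print(n,((proj("side",p)-[150,170])*5+2).round(0))
for n,l in (("collar near",(0,.058,.105)),("collar-x",(-.058,0,.105))): print(n,((proj("side",potw(*l))-[150,170])*5+2).round(0))
```

```text
+x near top [190. 347.]
+x far top [205. 324.]
-x near top [460. 405.]
-x far top [472. 380.]
-x near bot [462. 470.]
disc near [287. 526.]
collar near [290. 603.]
collar-x [482. 527.]
```

Run:
```python
from h import *
g=cv2.cvtColor(cv2.imread("pics/s5.png"),cv2.COLOR_BGR2GRAY)
for r in range(234,252,2): print(r,"x185-197",g[r,184:200])
for r in range(242,266,2): print(r,"x232-250",g[r,232:252])
```

```text
234 x185-197 [173 172 170 171 171 171 170 169 167 166 144  61  24  27  38  55]
236 x185-197 [172 170 170 171 171 170 167 146 124 124 124 108  70  34  23  29]
238 x185-197 [170 170 171 171 169 164 141 131 127 127 126 125 124 109  72  38]
240 x185-197 [171 170 171 171 169 155 118 116 121 127 129 131 131 131 129 120]
242 x185-197 [171 171 171 170 170 157 120 110 109 109 110 110 109 109 109 112]
244 x185-197 [169 171 171 172 172 160 131 109 107 106 106 107 107 107 109 108]
246 x185-197 [168 172 171 173 170 167 144 110 106 108 108 108 107 107 107 108]
248 x185-197 [141 166 172 172 173 173 159 112 105 105 105 105 105 104 105 105]
250 x185-197 [ 56  73  93 123 152 173 165 135 112 108 108 107 107 105 105 106]
242 x232-250 [125 129 137 153 165 167 165 165 167 168 168 168 167 169 169 153 120 114
 113 107]
244 x232-250 [124 121 117 118 121 133 153 163 166 166 167 167 168 170 171 170 171 168
 158 120]
246 x232-250 [129 129 129 127 127 126 124 126 130 128 130 137 153 170 172 171 170 172
 172 171]
248 x232-250 [133 134 132 132 132 131 131 130 130 128 128 120 130 169 172 170 170 172
 172 170]
250 x232-250 [109 109 111 112 117 121 124 129 131 130 122 104 115 155 171 172 172 172
 172 171]
252 x232-250 [108 108 109 109 109 108 109 109 109 108 104  95 105 139 158 168 172 174
 173 171]
254 x232-250 [109 110 109 109 108 107 106 107 107 106 103  96 112 155 172 169 164 162
 166 169]
256 x232-250 [106 108 107 106 107 107 107 107 107 108 105  97  96 112 138 172 175 173
 169 161]
258 x232-250 [106 107 106 107 107 105 105 105 106 105 102  96  94 104 115 136 166 168
 170 168]
260 x232-250 [109 112 109 108 108 107 107 107 107 107 104 101 107 120 112 108 109 109
 109 109]
262 x232-250 [126 126 124 124 125 123 119 108 101  99 104 113 126 127 123 111 109 109
 109 107]
264 x232-250 [126 126 126 126 124 124 121 113 104 113 124 127 126 126 125 120 112 109
 107 107]
```

Run:
```python
from h import *
from scipy.optimize import least_squares
O=[((.055,.007),(189.7,240.6)),((.055,-.007),(192,235.8)),((-.055,.007),(242.3,251.2)),((-.055,-.007),(244.6,246.6))]
def f(v):
    c,s=np.cos(v[2]),np.sin(v[2]);m=[]
    for (a,b),px in O: m+=list(proj("side",[v[0]+c*a-s*b,v[1]+s*a+c*b,v[3]])-px)
    return m+[(v[3]-.175)/.002]
r=least_squares(f,[.545,.155,POT[2],.175],diff_step=1e-4); print(r.x.round(4),np.round(r.fun,1))
d=r.x[:2]-np.array(POT[:2]); c,s=np.cos(POT[2]),np.sin(POT[2]); print("cap in pot xy mm",((d@[c,s])*1e3).round(1),((d@[-s,c])*1e3).round(1))
```

```text
[ 0.5425  0.1574 -0.228   0.1745] [-1.  -0.4 -0.3 -0.3  0.6  0.5  0.6  0.1 -0.3]
cap in pot xy mm -0.6 0.0
```

>>> apply_moves:
  moves:
    - [[0.0007, 0.0005, 0.006, 0, 0.2, 0, 1], [0, 0, 0.004, 0, 0, 0, 1], [0, 0, 0.002, 0, 0, 0, 1]]

```text
time: 12.0
eef_pos: [0.5445, 0.1569, 0.1134]
tcp_rot: [0.117, 0.993, 0.001, 0.002]
contact_force: [-3.0, 3.0, 5.4]
opening: 0.141
```

Run:
```python
from h import *
to(potw(-.0017,0,.110),POT[2]+np.pi); s=ctrl.get_state(); print(s["wrist_torque"].round(2))
```

```text
t 12.0 pos [0.5445 0.1569 0.1134] F [-3.   3.   5.4] open 0.14
shift(tool now) [ 3.2 -0.   3.3] in goal frame [3.2 0.  3.4] turn [ 0.2  0.2 -0.2]
[0.39 0.51 0.08]
```

>>> apply_moves:
  moves:
    - [[0.002, 0.0007, -0.001, 0, 0, 0, 1], [0, 0, 0.002, 0, 0, 0, 1], [0, 0, 0.002, 0, 0, 0, 1]]

```text
time: 12.3
eef_pos: [0.5431, 0.1591, 0.1113]
tcp_rot: [0.117, 0.993, 0.002, 0.003]
contact_force: [-1.4, 3.1, 0.5]
opening: 0.141
```

Run:
```python
from h import *
to(potw(-.0017,0,.105),POT[2]+np.pi); s=ctrl.get_state(); print(s["wrist_torque"].round(2), R.from_quat(s["tcp_rot"]).inv().apply(s["contact_force"]).round(1))
```

```text
t 12.3 pos [0.5431 0.1591 0.1113] F [-1.4  3.1  0.5] open 0.14
shift(tool now) [ 1.5 -1.8  6.3] in goal frame [ 1.4 -1.8  6.3] turn [ 0.3  0.3 -0.2]
[ 0.57  0.24 -0.04] [ 2.1  2.7 -0.5]
```

>>> apply_moves:
  moves:
    - [[0.0008, 0.0007, 0.002, 0, 0, 0, 1], [0, 0, 0.002, 0, 0, 0, 1], [0, 0, 0.002, 0, 0, 0, 1]]

```text
time: 12.6
eef_pos: [0.5429, 0.1603, 0.1069]
tcp_rot: [0.117, 0.993, 0.002, 0.003]
contact_force: [-1.7, 0.7, 3.8]
opening: 0.138
```

Run:
```python
from h import *
to(potw(-.0017,0,.105),POT[2]+np.pi); s=ctrl.get_state(); print(s["wrist_torque"].round(2), R.from_quat(s["tcp_rot"]).inv().apply(s["contact_force"]).round(1))
```

```text
t 12.6 pos [0.5429 0.1603 0.1069] F [-1.7  0.7  3.8] open 0.14
shift(tool now) [ 1.  -2.9  1.9] in goal frame [ 1.  -2.9  1.9] turn [ 0.3  0.3 -0.1]
[0.13 0.3  0.09] [ 1.8  0.3 -3.8]
```

>>> apply_moves:
  moves:
    - [[0.0005, 0, 0.003, 0, 0, 0, 1], [0, 0, 0.003, 0, 0, 0, 1], [0, 0, 0.003, 0, 0, 0, 1], [0, 0, 0.003, 0, 0, 0, 1]]

```text
time: 13.0
eef_pos: [0.5437, 0.1599, 0.0948]
tcp_rot: [0.117, 0.993, 0.002, 0.005]
contact_force: [-3.8, 0.0, 14.8]
opening: 0.142
```

Run:
```python
from h import *
to(potw(-.0017,0,.095),POT[2]+np.pi); s=ctrl.get_state(); print(s["wrist_torque"].round(2), R.from_quat(s["tcp_rot"]).inv().apply(s["contact_force"]).round(1))
```

```text
t 13.0 pos [0.5437 0.1599 0.0948] F [-3.8  0.  14.8] open 0.14
shift(tool now) [ 1.8 -2.7 -0.2] in goal frame [ 1.8 -2.7 -0.2] turn [ 0.3  0.5 -0.1]
[-0.01  1.05  0.08] [  3.6  -0.8 -14.9]
```

>>> apply_moves:
  moves:
    - [[0.0006, 0, 0.0005, 0, 0.3, 0, 1], [0, 0, 0.0005, 0, 0, 4, 1], [0, 0, 0.0005, 0, 0, 4, 1], [0, 0, 0.0005, 0, 0, 4, 1]]

```text
time: 13.4
eef_pos: [0.5436, 0.1602, 0.0948]
tcp_rot: [0.223, 0.975, 0.002, 0.001]
contact_force: [-3.0, 1.1, 5.7]
opening: 0.139
```

```bash
cat >> h.py <<'E'
def st():
    s=ctrl.get_state(); q=R.from_quat(s["tcp_rot"]); z=q.apply([0,0,1]); x=q.apply([1,0,0])
    d=s["eef_pos"][:2]-np.array(POT[:2]); c,sn=np.cos(POT[2]),np.sin(POT[2])
    print("t",s["time"],"potxy mm",(d@[c,sn]*1e3).round(1),(d@[-sn,c]*1e3).round(1),"z",s["eef_pos"][2].round(4),"yaw rel pot deg",np.degrees(np.arctan2(x[1],x[0])-POT[2]).round(1)%360,"tilt fix",np.degrees(np.cross(z,[0,0,-1])@np.array([x,q.apply([0,1,0])]).T).round(1),"Ftool",q.inv().apply(s["contact_force"]).round(1),"Mtool",q.inv().apply(s["wrist_torque"]).round(2),"open",s["opening"].round(2))
E
python3 -c "
from h import *
st()"
```

```text
Traceback (most recent call last):
  File "h.py", line 25, in st
    print("t",s["time"],"potxy mm",(d@[c,sn]*1e3).round(1),(d@[-sn,c]*1e3).round(1),"z",s["eef_pos"][2].round(4),"yaw rel pot deg",np.degrees(np.arctan2(x[1],x[0])-POT[2]).round(1)%360,"tilt fix",np.degrees(np.cross(z,[0,0,-1])@np.array([x,q.apply([0,1,0])]).T).round(1),"Ftool",q.inv().apply(s["contact_force"]).round(1),"Mtool",q.inv().apply(s["wrist_torque"]).round(2),"open",s["opening"].round(2))
                                                                                                                                                                                                                                                                                                                                                                                           ^^^^^^^^^^^^^^^^^^
AttributeError: 'float' object has no attribute 'round'
```

>>> apply_moves:
  moves:
    - [[0, 0, 0, 0, 0, 5, 1], [0, 0, 0, 0, 0, 5, 1], [0, 0, 0, 0, 0, 5, 1], [0, 0, 0, 0, 0, 5, 1]]

```text
time: 13.8
eef_pos: [0.5437, 0.1608, 0.0948]
tcp_rot: [0.394, 0.919, 0.002, 0.001]
contact_force: [-2.7, 1.6, 3.2]
opening: 0.138
```

```bash
sed -i 's/,s\["opening"\].round(2))/,round(s["opening"],2))/' h.py
python3 -c "
from h import *
st()"
```

```text
t 13.8 potxy mm -0.1 3.5 z 0.0948 yaw rel pot deg 146.8 tilt fix [ 0.3 -0. ] Ftool [ 3.1 -0.8 -3.2] Mtool [ 0.18  0.51 -0.19] open 0.14
```

>>> apply_moves:
  moves:
    - [[0.0003, 0, 0, 0, 0, 5, 1], [0, 0, 0, 0, 0, 5, 1], [0, 0, 0, 0, 0, 5, 1], [0, 0, 0, 0, 0, 5, 1], [0, 0, 0, 0, 0, 5, 1], [0, 0, 0, 0, 0, 5, 1]]

```text
time: 14.4
eef_pos: [0.5445, 0.1611, 0.0948]
tcp_rot: [0.626, 0.78, 0.003, 0.001]
contact_force: [-0.8, 3.0, 3.3]
opening: 0.138
```

```bash
python3 -c "
from h import *
st()"
```

```text
t 14.4 potxy mm 0.6 4.1 z 0.0948 yaw rel pot deg 115.8 tilt fix [ 0.3 -0.1] Ftool [ 3.1 -0.1 -3.3] Mtool [ 0.32  0.53 -0.06] open 0.14
```

>>> apply_moves:
  moves:
    - [[0.0004, 0, 0, 0, 0, 5, 1], [0, 0, 0, 0, 0, 5, 1], [0, 0, 0, 0, 0, 5, 1], [0, 0, 0, 0, 0, 5, 1], [0, 0, 0, 0, 0, 4, 1], [0, 0, 0, 0, 0, 4, 1]]

```text
time: 15.0
eef_pos: [0.5435, 0.1616, 0.0948]
tcp_rot: [0.801, 0.599, 0.001, -0.0]
contact_force: [-9.5, 4.4, 7.5]
opening: 0.144
```

```bash
python3 -c "
from h import *
st()"
```

```text
t 15.0 potxy mm -0.5 4.3 z 0.0948 yaw rel pot deg 86.8 tilt fix [ 0.1 -0.1] Ftool [  1.5 -10.3  -7.5] Mtool [ 1.5   0.29 -0.53] open 0.14
```

>>> apply_moves:
  moves:
    - [[0, 0, 0, 0, 0, 3, 1], [0, 0, 0, 0, 0, 3, 1]]

```text
time: 15.2
eef_pos: [0.5428, 0.1617, 0.0949]
tcp_rot: [0.828, 0.561, -0.0, 0.001]
contact_force: [-1.0, 1.7, 3.2]
opening: 0.145
```

```bash
python3 -c "
from h import *
st()"
```

```text
t 15.2 potxy mm -1.2 4.3 z 0.0949 yaw rel pot deg 81.5 tilt fix [0.  0.1] Ftool [ 1.2 -1.6 -3.2] Mtool [ 0.25  0.18 -2.36] open 0.14
```

>>> apply_moves:
  moves:
    - [[0, 0, 0, 0, 0, 0, 0.3], [0, 0, 0, 0, 0, 0, 0.3], [0, 0, 0, 0, 0, 0, 0.3], [0, 0, 0, 0, 0, 0, 0.3]]

```text
time: 15.6
eef_pos: [0.5432, 0.1614, 0.0933]
tcp_rot: [0.828, 0.56, -0.0, 0.001]
contact_force: [-0.1, -0.3, -0.4]
opening: 0.349
```

```bash
python3 -c "
from h import *
st()"
```

```text
t 15.6 potxy mm -0.8 4.0 z 0.0933 yaw rel pot deg 81.4 tilt fix [0.1 0.1] Ftool [-0.3 -0.   0.4] Mtool [-0.03 -0.   -0.01] open 0.35
```

>>> apply_moves:
  moves:
    - [[0, 0, -0.02, 0, 0, 0, 0.3], [0, 0, -0.045, 0, 0, 0, 0.3], [0, 0, -0.045, 0, 0, -8, 1], [0, 0, -0.04, 0, 0, -8, 1], [0, 0, -0.005, 0, 0, -8, 1], [0, 0, -0.003, 0, 0, -8, 1], [0, 0, -0.003, 0, 0, -8, 1], [0, 0, -0.003, 0, 0, -8, 1], [0, 0, -0.003, 0, 0, -8, 1], [0, 0, -0.003, 0, 0, -8, 1], [0, 0, 0, 0, 0, -8, 1], [0, 0, 0, 0, 0, -8, 1]]

```text
time: 16.8
eef_pos: [0.544, 0.1595, 0.2692]
tcp_rot: [0.251, 0.968, 0.0, 0.001]
contact_force: [-0.4, 0.6, -0.4]
opening: 0.002
```

```bash
python3 -c "
from h import *
st()
t=snap('top','pics/t6.png'); s=snap('side','pics/s6.png')
to(potw(.11,.003,.22),POT[2]+np.pi)"
```

```text
t 16.8 potxy mm 0.5 2.3 z 0.2692 yaw rel pot deg 164.3 tilt fix [0.  0.1] Ftool [0.6 0.3 0.4] Mtool [ 0.04  0.03 -0.03] open 0.0
t 16.9 pos [0.544  0.1595 0.2692] F [-0.3  0.5  1. ] open 0.0
shift(tool now) [-105.    30.9   49.4] in goal frame [-109.5    0.7   49.2] turn [  0.    0.1 -16.1]
```

>>> apply_moves:
  moves:
    - [[0, 0, 0, 0, 0, -8, 1], [0, 0, 0, 0, 0, -8, 1], [-0.04, 0, 0, 0, 0, 0, 1], [-0.04, 0, 0, 0, 0, 0, 1], [-0.03, 0, 0, 0, 0, 0, 1], [0, 0, 0.03, 0, 0, 0, 1], [0, 0, 0, 0, 0, 0, 1]]

```text
time: 17.6
eef_pos: [0.6538, 0.1326, 0.2364]
tcp_rot: [0.124, 0.992, 0.0, 0.0]
contact_force: [-0.3, -0.7, -0.9]
opening: 0.002
```

```bash
python3 -c "
from h import *
st()"
```

```text
t 17.6 potxy mm 113.5 1.4 z 0.2364 yaw rel pot deg 179.1 tilt fix [0. 0.] Ftool [ 0.1 -0.7  0.9] Mtool [-0.01  0.02 -0.04] open 0.0
```

>>> apply_moves:
  moves:
    - [[0, 0.001, 0.04, 0, 0, -0.9, 1], [0, 0, 0.04, 0, 0, 0, 1], [0, 0, 0.016, 0, 0, 0, 1], [0.005, 0, 0.002, 0, 0, 0, 1], [0, 0, 0, 0, 0, 0, 1]]

```text
time: 18.1
eef_pos: [0.652, 0.1352, 0.143]
tcp_rot: [0.12, 0.993, 0.001, 0.005]
contact_force: [0.5, -0.1, 0.1]
opening: 0.0
```

```bash
python3 -c "
from h import *
st()"
```

```text
t 18.1 potxy mm 111.2 3.6 z 0.143 yaw rel pot deg 179.5 tilt fix [0.2 0.5] Ftool [-0.5  0.  -0.1] Mtool [-0.01  0.05 -0.01] open 0.0
```

>>> apply_moves:
  moves:
    - [[0.009, 0, 0.005, 0, 0.5, 0, 1], [0.009, 0, 0.003, 0, 0, 0, 1], [0.008, 0, 0.001, 0, 0, 0, 1], [0.008, 0, 0.002, 0, 0, 0, 1], [0.006, 0, 0.002, 0, 0, 0, 1]]

```text
time: 18.6
eef_pos: [0.6166, 0.145, 0.1379]
tcp_rot: [0.12, 0.993, 0.002, 0.009]
contact_force: [2.2, -0.8, 0.5]
opening: 0.001
```

```bash
python3 -c "
from h import *
st()"
```

```text
t 18.6 potxy mm 74.4 5.0 z 0.1379 yaw rel pot deg 179.4 tilt fix [0.4 1. ] Ftool [-2.4 -0.3 -0.5] Mtool [ 0.08 -0.5  -0.  ] open 0.0
```

>>> apply_moves:
  moves:
    - [[0.003, -0.002, 0.008, 0.2, 1, 0, 1], [0.006, 0, 0.005, 0, 0, 0, 1], [0.006, 0, 0.006, 0, 0, 0, 1], [0.004, 0, 0.007, 0, 0, 0, 1]]

```text
time: 19.0
eef_pos: [0.5986, 0.1485, 0.1149]
tcp_rot: [0.121, 0.993, 0.003, 0.003]
contact_force: [-0.3, -0.8, 4.6]
opening: -0.0
```

```bash
python3 -c "
from h import *
st()"
```

```text
t 19.0 potxy mm 56.1 4.2 z 0.1149 yaw rel pot deg 179.4 tilt fix [0.3 0.3] Ftool [ 0.1 -0.8 -4.6] Mtool [ 0.08 -0.02 -0.01] open -0.0
```

>>> apply_moves:
  moves:
    - [[0.004, -0.001, 0.006, 0.2, 0.3, 0, 1], [0.003, 0, 0.007, 0, 0, 0, 1], [0.002, 0, 0.006, 0, 0, 0, 1], [0, 0, 0.004, 0, 0, 0, 1]]

```text
time: 19.4
eef_pos: [0.5876, 0.1511, 0.0897]
tcp_rot: [0.12, 0.993, 0.002, -0.001]
contact_force: [-8.6, 0.4, 27.2]
opening: 0.0
```

```bash
python3 -c "
from h import *
st()"
```

```text
t 19.4 potxy mm 44.8 4.2 z 0.0897 yaw rel pot deg 179.4 tilt fix [ 0.2 -0.1] Ftool [  8.5  -1.6 -27.2] Mtool [0.4  1.36 0.04] open 0.0
```

>>> apply_moves:
  moves:
    - [[0, 0, -0.03, 0, 0, 0, 1], [0, 0, -0.045, 0, 0, 0, 1], [0, 0, -0.045, 0, 0, 0, 1], [0, -0.045, -0.03, 0, 0, 0, 1], [0, -0.045, 0, 0, 0, 0, 1], [0, -0.045, 0, 0, 0, 0, 1], [0, -0.045, 0, 0, 0, 0, 1], [0, -0.045, 0, 0, 0, 0, 1], [0, -0.045, 0, 0, 0, 0, 1], [0, 0, 0, 0, 0, 0, 1]]

```text
time: 20.4
eef_pos: [0.5125, -0.1159, 0.2258]
tcp_rot: [0.118, 0.993, 0.0, -0.019]
contact_force: [0.4, 1.0, 0.3]
opening: -0.003
```

```bash
python3 -c "
from h import *
st()
t=snap('top','pics/t7.png')[90:210,100:220,::-1]; s=snap('side','pics/s7.png')[180:300,150:270,::-1]
f=lambda i:cv2.convertScaleAbs(cv2.resize(i,(400,400),interpolation=cv2.INTER_CUBIC),alpha=1.4)
w=cv2.resize(cv2.imread('pics/t7.png')[:,:400][10:350],(0,0),fx=.58,fy=.58)
c=np.hstack([f(s),f(t)]); o=np.zeros((200,800,3),np.uint8); o[:w.shape[0],:w.shape[1]]=w[:200]; cv2.imwrite('pics/k8.png',np.vstack([c,o]))"
```

```text
t 20.4 potxy mm 33.2 -272.9 z 0.2258 yaw rel pot deg 179.7 tilt fix [-0.3 -2.2] Ftool [-0.2  1.1 -0.4] Mtool [-0.04 -0.02  0.02] open -0.0
```

View pics/k8.png

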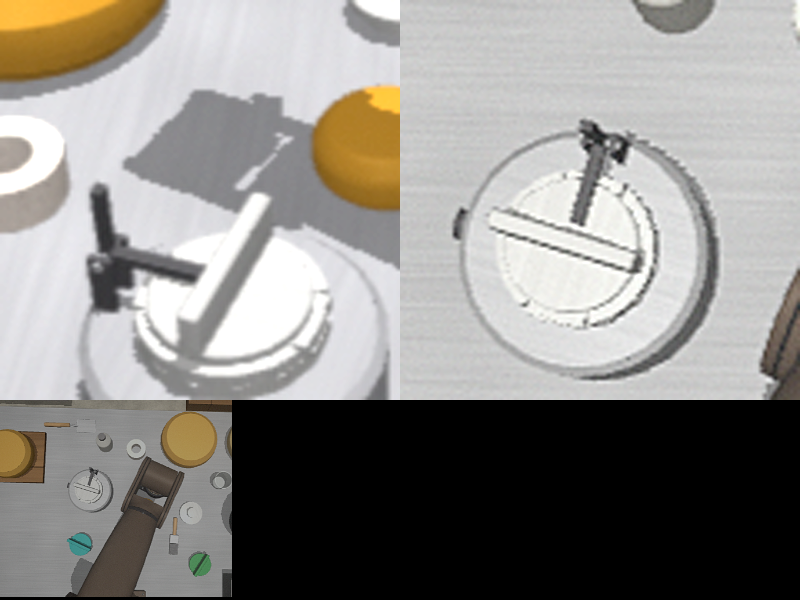

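The final picture shows the wing at right angles to the lever's line, the disc flat on the collar, the keeper arm level beside the wing with its heel upright, and the bystanders undisturbed. I'm handing in.

```bash
python3 -c "
from h import *
print(ctrl.sign_off(), ctrl.get_state()['time'])"
```

```text
the job is handed in; nothing more can be done
the job is handed in; nothing more can be done
```

The coating pot is closed and handed in, at about 20 s of the 72 s allowed. I raised the keeper to its stop, pushed the grey winged cap home, turned it clockwise to its stop, and lowered the keeper to its stop.

**Checks:**
- **Keeper raised:** it pressed back with 23 N at the upper stop, and a later side picture showed the arm standing upright.
- **Cap home:** the gripper stopped at 0.0948 m against about 0.095 m expected, with a 15 N push.
- **Cap turned:** it turned with little resistance until a firm stop near 90° (2.4 N m). The gripper turned about 5–8° further as the wing slipped in the jaws.
- **Keeper lowered:** it pressed back with 27 N at the lower stop.
- **Final picture:** the wing lies across the lever's line and the disc is flat on the collar. The arm is level beside the wing, the bystanders in view look undisturbed, and the robot is clear.

**Disagreements:**
- **Fingertip height:** the fingertips sat about 30 mm higher than the reported TCP in both cameras. I corrected for this, and contact with the lever agreed.
- **Pot position:** the pot's axis, as felt by the tool, was about 3 mm to one side of the camera fit. I corrected this from the wrist forces while inserting the cap.
- **Final wing angle:** it reads about 15–17° in the top picture against about 14.5° expected, so at that resolution it is only a rough confirmation.

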